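Gauge the depth of a table-leg mortise

ROBOT

A 7-joint arm with a two-finger parallel gripper is mounted at the origin on the work surface. World frame = base frame: x ahead of the robot, y to its left, z up, the work surface at z = 0. Lengths are in m, angles in rad, forces in N, time in s.
With the tool pointing down it reaches from about 0.425 to 0.925 m from the base axis. Payload 6.8 kg.
Tool frame: the origin (TCP) lies at the very end of the fingers, on their centre line; the grasp point (between the pads) lies r.grasp_offset behind it (r.grasp_offset is the distance from the TCP to the grasp point, in m); z points along the fingers, y is the direction in which the jaws open and shut (so a half turn about z gives the same grasp; the last joint's range is limited). The gripper opens to 85 mm and grips with 20 to 120 N. Pads are 22 mm wide; open, the fingers measure 114 mm over their backs; the gripper's body (76 mm by 85 mm) begins 54 mm behind the grasp point. The pads swing forward as they close: fully open they stand 13 mm farther back than shut.
Start: joints at [-0.108, 0.477, 0.022, 1.555, -0.011, 1.109, -0.083], TCP at [0.675, 0, 0.231] pointing down, gripper open.
Joint ranges: [-2.96, 2.96], [-0.34, 2.1], [-1.41, 1.46], [0.24, 2.44], [-1.37, 4.51], [0.17, 1.92], [-2.96, 2.96]. Speed limits (rad/s): [2.39, 2.39, 3.14, 3.14, 3.14, 3.14, 3.14].

INTERFACE

Orientations are given as a rotation vector (axis times angle).
In Python, from bench import r gives the robot as it stands.
- The arm moves only by the shell command python3 -m jog 'ROWS' [FORCE]. ROWS is JSON, one flat list of numbers, 7 for each row, row after row: the turn, a rotation vector about the tool's x, y, z normalised to -1 to 1, where 1 is 180 degrees, then the shift along the tool's x, y, z normalised to -1 to 1, where 1 is 200 mm, then the opening, from 0 (shut) to 1 (fully open). In form: [wx, wy, wz, x, y, z, hand, wx, wy, wz, x, y, z, hand, ...]. A call has 1 to 12 rows; each row is the pose to reach, as a shift and turn from the pose measured when the call began, along the tool's axes at that moment, turning the shorter way round; what a row does not reach only later rows make up. A row lasts 1/10 s, in which the tool goes at most 50 mm and 8.59 degrees, less where a joint would pass 70% of its speed; a pose out of reach is approached as far as the arm can. A call with a number of a shift or a turn outside -1 to 1 is refused whole. A call with a gripper value outside its range is refused whole. The fingers move at their own pace and stop on an object; FORCE is the grip in N (left out, the last holds). Time passes only in rows, so rows that repeat a pose let the fingers close. It gives the time, the measured TCP pose, the force and the opening at its end, in the units of the state.
- r.get_obs(): the state, without advancing time (a new reading comes with each control period).
- r.grab_frame(name): name is "scene" or "side" or "wrist"; returns the picture (480x640x3 uint8, red, green, blue); there is no depth.
- r.calibration(name): a dict with "K" (3x3 intrinsics, pixels), "origin" and "rotation" of the camera in the world; the wrist camera has in their place "T_tool_cam" (4x4, takes a point from camera to tool coordinates, whose origin is the TCP and whose axes are the flange's). Camera axes: x right, y up, looking along -z (the intrinsics and any distortion apply to the point x, -y, -z); pixel columns grow to the right and rows downward; lengths in m; the calibration is good to about 2 mm. A picture is of the moment at which its call begins: read the wrist's pose just before it. calibration takes no time and is no camera call.
- r.hand_in(): hands the job in, once; it reports no verdict.
The state is a dict: "clock": time; "joints": joint angles; "qvel": joint speeds; "tau": joint torques, N m; "tcp_pos": TCP position; "orientation": TCP orientation; "contact_force": force on the tool from outside, world axes, zero at the start; "moment": the same for the moment, N m; "grip_width": finger opening in m.
Only numpy, scipy, OpenCV 4.12 (cv2) and the standard library are available. Lean on these libraries where they do the work, as an engineer would, in place of code of your own. Each camera call takes 0.05 s, during which the arm holds its last target.

TASK

This table leg has a long and a short mortise chopped in its upper face; I need to know how deep the short one is. Stand the depth gauge on the leg over the short mortise with its sole flat on the wood, gently push the rod down until it bottoms in the mortise (don't force it), and leave the gauge standing there by itself with the rod resting on the bottom, so that I can read it. Leave the other tools where they lie.

Things in the scene. Friction and masses are not known exactly. Their poses are not given: they have to be found in the camera images.
- leg: Plain brown square table leg blank, 55 wide (its x) x 400 long (its y) x 55 high, lying on the bench and held fast between two low wooden bench dogs (38 high) at its ends. Origin at the centre of its underside; z up. Thin scribed layout lines. Two blind mortises in its upper face, both 12 wide (along x) and lying on its centre line: the long one is 64 long (along y), the short one 30 long.
- short_mortise (a point): Centre of the mouth of the short mortise (12 x 30 mm), in the plane of the leg's upper face, 55 mm above the bench, 85 mm from the leg's middle towards its -y end. Axes as the leg's. Its walls are plumb; its depth is not known and lies between 10 and 34 mm below the face. The bottom is chopped wood that gives about 1 mm at 15 N.
- gauge: Depth gauge standing upright on the bench: a wooden stock with a thick brass sole, 36 (its x) x 100 (its y) x 30 high, with a brass rod with a handle on top sliding through its middle, and a thumb screw at its +y end that is set for drag only (leave it). Origin at the centre of the sole; z up. With its rod 0.26 to 0.38 kg. The rod cannot turn in the stock.
- rod: The gauge's brass rod, 6 mm diameter; origin at its lower tip, z up along the rod. At the start it is fully drawn up: the tip is 2 mm inside the stock, above the sole. It slides straight down by up to 37 mm with a steady drag of about 1.2 N and stays where it is left while the gauge stands; drawn fully up it hits a stop, so the whole gauge can be lifted and carried by the handle.
- grip (a point): Grip point on the axis of the rod's handle, a dark wooden cylinder 18 diameter x 34 high. Below it, fixed to the rod, is a brass finger flange 32 diameter x 5 thick that fingertips cannot slip past. The point is 22 above the flange's top, 12 below the handle's top, 94 above the rod's tip, at the start 96 above the sole; the flange's underside is then 39 above the stock, 2 with the rod fully down.
- mallet: Wooden mallet lying on its side, head 120 x 85 x 62 high with the origin under the head's middle, handle 220 long towards its +y. Not to be disturbed.
- chisel: Mortise chisel lying flat, about 245 long along its y, 25 high. Origin under the middle of the handle. Not to be disturbed.
- jar: Empty open glass, 68 diameter, 75 high, standing on the bench. Origin under its middle. Not to be disturbed.

How it is judged:
At the end, for the whole second after the job is handed in: The gauge stands by itself, at rest, with its sole flat on the leg's upper face (within 1.5 mm and 0.03 rad) and its rod in the short mortise with the tip resting on the mortise's bottom (within 0.8 mm) (z of gauge in the frame of short_mortise between -0.0015 and 0.0015 m and angle between gauge's own z axis and vertical below 0.03 rad and x of rod in the frame of short_mortise between -0.006 and 0.006 m and y of rod in the frame of short_mortise between -0.015 and 0.015 m and z of rod in the frame of short_mortise below -0.008 m and z of rod in the frame of mortise_floor below 0.0008 m and linear speed of gauge below 0.01 m/s); the robot touches nothing.
It fails at once if the gauge or its rod is pressed or knocked against the leg with more than 20 N (contact force between gauge and leg above 20 N).
It fails at once if the mallet, chisel or glass is shifted by more than 20 mm (distance of any of mallet, chisel, jar from where it was at the start of the episode above 0.02 m).
It also fails if it takes over 45 s, if anything falls off the work surface, if the arm or the gripper's body presses on something with over 40 N, if the wrist force passes 120 N, or if a joint passes its speed limit or range.

## Working session

There is one attempt and no reset: what is moved stays moved. The work goes in short steps, Python scripts to look and compute and a shell command to move; the robot and the scene stay as the last step left them, time stands still between calls to the robot, and variables do not carry over. Pictures are saved under pics/ and viewed, and the job is handed in when it is done.

```bash
mkdir -p pics; ls; cat > look.py <<'E'
import sys,cv2,json
from bench import r
def snap(n,f):
    o=r.get_obs(); im=r.grab_frame(n); cv2.imwrite('pics/'+f,cv2.cvtColor(im,cv2.COLOR_RGB2BGR)); return o,im
E
python3 - <<'E'
from look import *
for n in ['scene','side','wrist']:
    snap(n,n+'0.png'); c=r.calibration(n); print(n,{k:(v.round(4).tolist() if hasattr(v,'round') else v) for k,v in c.items()})
o=r.get_obs(); print(o, r.grasp_offset)
E
```

```text
pics
scene {'K': [[539.7417, 0.0, 319.0929], [0.0, 539.7417, 243.7739], [0.0, 0.0, 1.0]], 'origin': [1.1532, -0.4175, 0.6285], 'rotation': [0.8081, 0.4123, 0.9309]}
side {'K': [[442.8153, 0.0, 312.9218], [0.0, 442.8153, 245.5614], [0.0, 0.0, 1.0]], 'origin': [0.3462, 0.3556, 0.5507], 'rotation': [0.2691, -1.0642, -2.4104]}
wrist {'K': [[378.7041, 0.0, 314.7823], [0.0, 378.7041, 239.04], [0.0, 0.0, 1.0]], 'T_tool_cam': [[0.0002, 0.9582, 0.286, 0.0733], [1.0, -0.0002, 0.0003, -0.0006], [0.0003, 0.286, -0.9582, -0.1434], [0.0, 0.0, 0.0, 1.0]]}
{'clock': 0.15, 'joints': array([-0.10811807,  0.47763545,  0.02235151,  1.55617555, -0.01147897,
        1.10928889, -0.08308481]), 'qvel': array([-0.0015166 , -0.00269057, -0.00018978, -0.00374614, -0.0001827 ,
        0.00185696,  0.0010543 ]), 'tau': array([ 1.55385478e-03, -5.96924365e+01,  1.60940632e+00, -2.81490952e+01,
        1.26662746e-02,  6.56643446e-03,  5.58682734e-05]), 'tcp_pos': array([ 6.74568588e-01, -7.02364900e-07,  2.30552840e-01]), 'orientation': array([-2.22075002e+00, -2.22087575e+00,  1.65595507e-03]), 'contact_force': array([ 0.73243095,  0.24343021, -0.40988787]), 'moment': array([-0.03642099, -0.0719928 , -0.03936167]), 'grip_width': 0.08501203940210392} 0.0187
```

View pics/scene0.png

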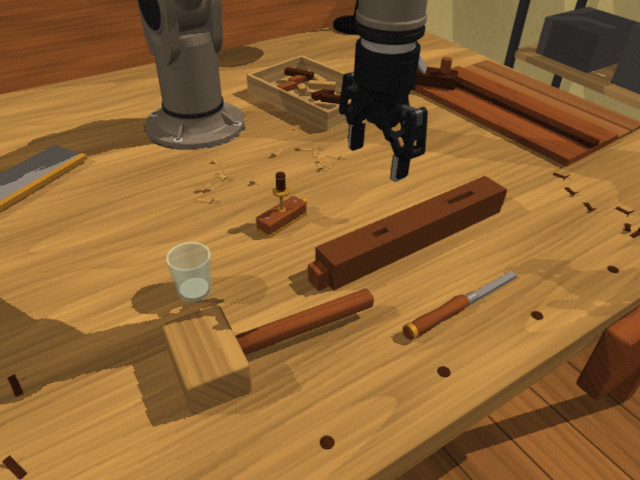

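View pics/side0.png

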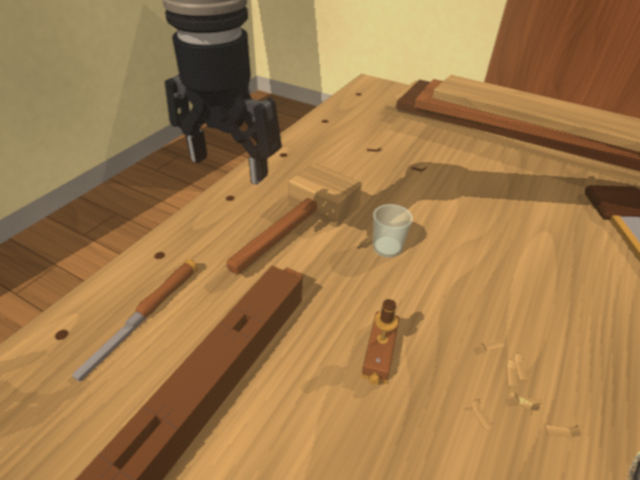

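View pics/wrist0.png

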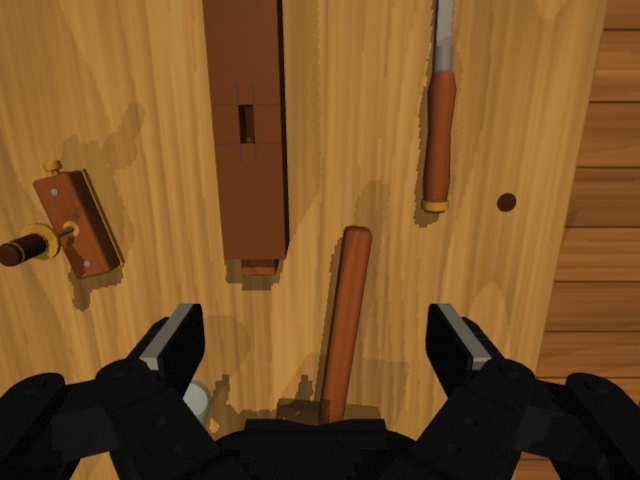

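The wrist view shows the leg running along world y, with the short mortise around (246,123). The gauge is at about (75,222) and its handle top at (10,253). The glass is just beyond the gauge's -y end, and the mallet handle is to the right of the leg. I'll zoom in next to pick exact points.

```bash
python3 - <<'E'
import cv2,numpy as np
def crop(f,x0,y0,w,h,s): 
    return cv2.resize(cv2.imread(f)[y0:y0+h,x0:x0+w],None,fx=s,fy=s,interpolation=cv2.INTER_CUBIC)
cv2.imwrite('pics/z_scene.png',crop('pics/scene0.png',245,165,195,90,4))
cv2.imwrite('pics/z_side.png',crop('pics/side0.png',215,280,190,110,4))
cv2.imwrite('pics/z_wrist.png',crop('pics/wrist0.png',0,80,300,200,2.6))
E
```

```text
(no output)
```

View pics/z_scene.png

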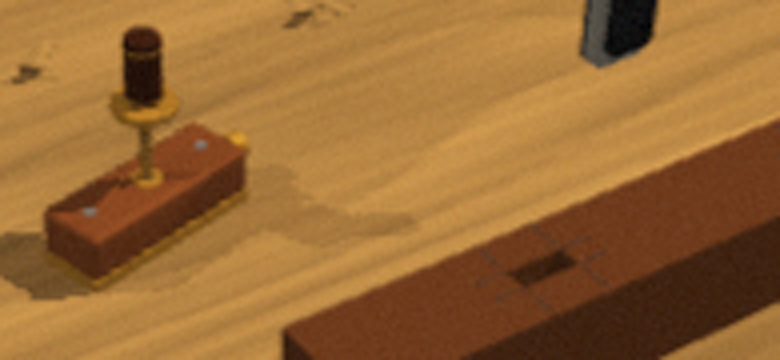

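View pics/z_side.png

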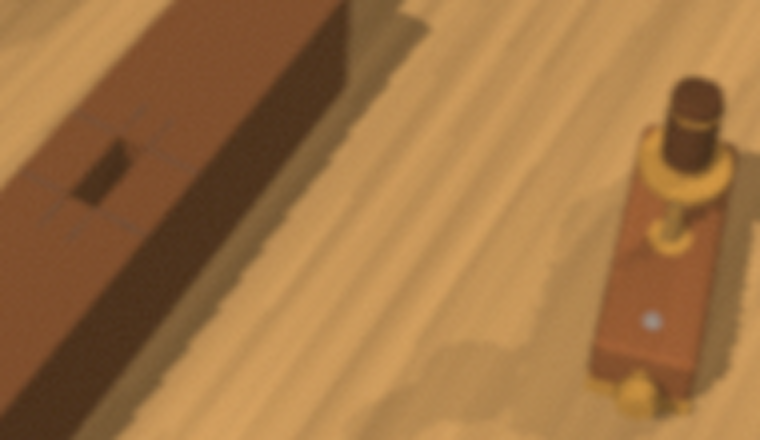

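View pics/z_wrist.png

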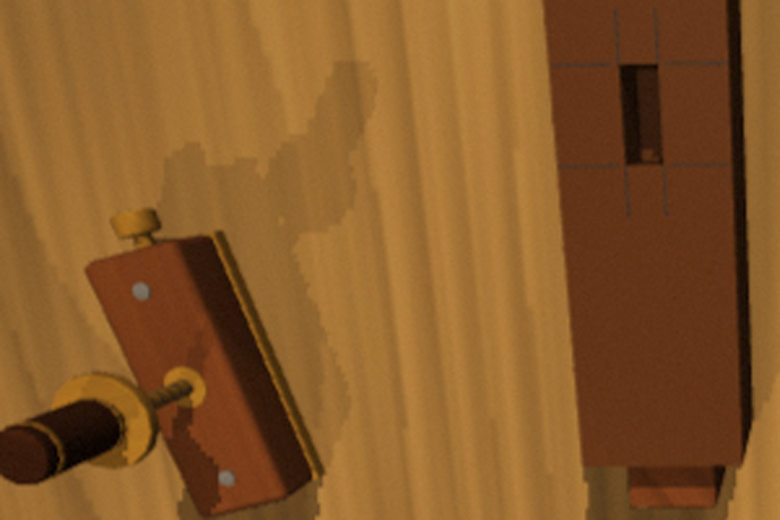

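```bash
cat > geo.py <<'E'
import numpy as np, json
from scipy.spatial.transform import Rotation as R
from scipy.optimize import least_squares
from bench import r
def campose(n,o=None):
    c=r.calibration(n)
    if n=='wrist':
        T=np.array(c['T_tool_cam']); Rt=R.from_rotvec(o['orientation']).as_matrix()
        return np.array(c['K']),Rt@T[:3,:3],o['tcp_pos']+Rt@T[:3,3]
    return np.array(c['K']),R.from_rotvec(c['rotation']).as_matrix(),np.array(c['origin'])
def ray(n,uv,o=None):
    K,Rm,p=campose(n,o); d=np.linalg.inv(K)@[uv[0],uv[1],1]; return p,Rm@(d*[1,-1,-1])
def atz(n,uv,z,o=None):
    p,d=ray(n,uv,o); return p+d*(z-p[2])/d[2]
def proj(n,X,o=None):
    K,Rm,p=campose(n,o); q=Rm.T@(np.array(X)-p)*[1,-1,-1]; q=K@q; return q[:2]/q[2]
def tri(obs,o=None):
    A=np.zeros((3,3));b=np.zeros(3)
    for n,uv in obs:
        p,d=ray(n,uv,o);d/=np.linalg.norm(d);M=np.eye(3)-np.outer(d,d);A+=M;b+=M@p
    return np.linalg.solve(A,b)
E
python3 - <<'E'
from geo import *
o=r.get_obs()
P={'mort':(.055,dict(wrist=(246.8,124),scene=(380.8,231.8),side=(241,323.5))),
'washer':(.031,dict(wrist=(71.5,228.8),scene=(282,210),side=(382.5,339))),
'top':(.108,dict(wrist=(9.6,254.2),scene=(280.5,174.3),side=(389.5,303))),
'scr1':(.03,dict(wrist=(53.8,191.9),scene=(295,201.2),side=(378,360.3))),
'scr2':(.03,dict(wrist=(87.3,264.2),scene=(267.3,217.7)))}
for k,(z,d) in P.items():
    print(k,'tri',tri(list(d.items()),o).round(4),{n:atz(n,u,z,o)[:2].round(4).tolist() for n,u in d.items()})
# leg edges right/left from wrist: corners of upper face -y end
for u in [(583,466),(741,466),(545,0),(728,0)]:
    print(atz('wrist',(u[0]/2.6,u[1]/2.6+80),.055,o).round(4))
E
```

```text
mort tri [0.6182 0.0754 0.0535] {'wrist': [0.6188, 0.0749], 'scene': [0.6193, 0.0748], 'side': [0.6168, 0.0764]}
washer tri [ 0.444  -0.0195  0.0286] {'wrist': [0.4453, -0.0192], 'scene': [0.4487, -0.0204], 'side': [0.4426, -0.0188]}
top tri [ 0.4445 -0.0194  0.1064] {'wrist': [0.447, -0.018], 'scene': [0.4468, -0.0202], 'side': [0.4435, -0.0198]}
scr1 tri [0.4345 0.0156 0.0292] {'wrist': [0.4348, 0.0155], 'scene': [0.4363, 0.0154], 'side': [0.4339, 0.0157]}
scr2 tri [ 0.4539 -0.0546  0.0304] {'wrist': [0.4534, -0.0549], 'scene': [0.4537, -0.0544]}
[ 0.5927 -0.0408  0.055 ]
[ 0.647  -0.0407  0.055 ]
[0.5914 0.1077 0.055 ]
[0.6464 0.1078 0.055 ]
```

Triangulation from the three views:
- **Gauge:** axis at about (0.4445, -0.0195), yawed about +15.4°.
- **Mortise:** at about (0.6185, 0.075).
- **Leg:** yaw about +0.5°.

Next I'll move above the gauge, matching its yaw.

```bash
python3 -m jog '[0,0,-0.0428,-0.045,-0.25,0.1,1, 0,0,-0.0856,-0.09,-0.5,0.25,1, 0,0,-0.0856,-0.0975,-0.75,0.4,1, 0,0,-0.0856,-0.0975,-0.9,0.4,1, 0,0,-0.0856,-0.0975,-0.9,0.4,1, 0,0,-0.0856,-0.0975,-0.9,0.4,1]' 40
python3 - <<'E'
from look import *
snap('wrist','w1.png')
E
```

```text
clock: 0.75
tcp_pos: [0.493, -0.0197, 0.1504]
orientation: [-1.903, -2.497, 0.003]
contact_force: [0.2, 0.2, 0.5]
grip_width: 0.0853
```

View pics/w1.png

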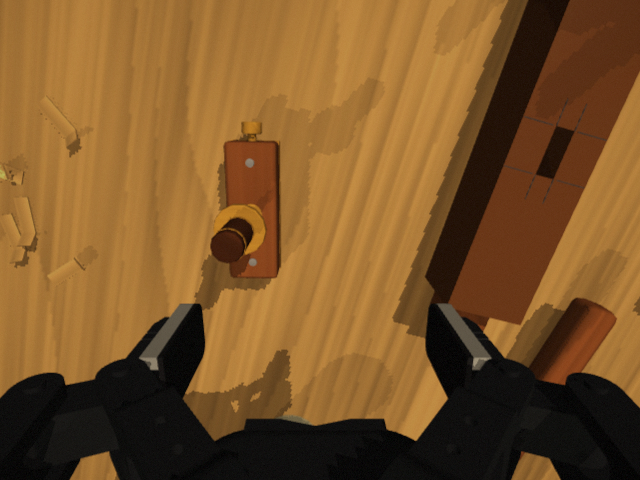

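The gauge now appears nearly upright in the wrist image: handle top at (229,245), stock spanning (225–279, 141–277). I'll refine its pose from this view.

```bash
python3 - <<'E'
from geo import *
o=r.get_obs()
print('top',atz('wrist',(229,245),.108,o).round(4))
a=atz('wrist',(249.5,162.5),.03,o);b=atz('wrist',(252.5,262.5),.03,o);print(a,b,(a+b)/2,np.degrees(np.arctan2(-(a-b)[0],(a-b)[1])))
for uv in [(561.5,128),(571,136),(548,177),(538,170),(555,152)]: print(atz('wrist',uv,.055,o).round(4))
Rt=R.from_rotvec(o['orientation']).as_matrix()
t=np.array([.4445,-.0193,.130]);print('shift tool/0.2',(Rt.T@(t-o['tcp_pos'])/.2).round(4)); t[2]=.078;print((Rt.T@(t-o['tcp_pos'])/.2).round(4))
E
python3 - <<'E'
import cv2
cv2.imwrite('pics/z2.png',cv2.resize(cv2.imread('pics/w1.png')[90:290,200:300],None,fx=3,fy=3,interpolation=2))
E
```

```text
top [ 0.4481 -0.0174  0.108 ]
[0.43832816 0.016126   0.03      ] [ 0.45644529 -0.05475435  0.03      ] [ 0.44738672 -0.01931418  0.03      ] 14.337912937575753
[0.62  0.09  0.055]
[0.6277 0.0872 0.055 ]
[0.625  0.0606 0.055 ]
[0.6171 0.063  0.055 ]
[0.6225 0.0759 0.055 ]
shift tool/0.2 [ 0.0682 -0.2443  0.1065]
[ 0.0682 -0.2444  0.3665]
```

View pics/z2.png

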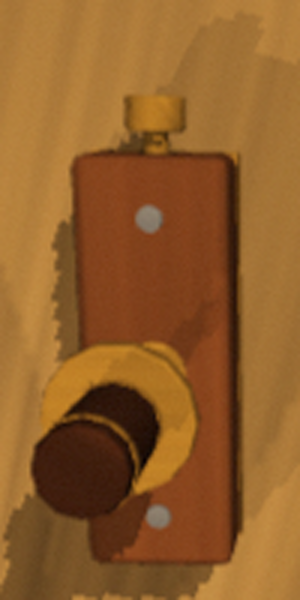

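```bash
python3 -m jog '[0,0,0,0.067,-0.237,0.1,1, 0,0,0,0.067,-0.237,0.1,1, 0,0,0,0.067,-0.237,0.2,1, 0,0,0,0.067,-0.237,0.3,1, 0,0,0,0.067,-0.237,0.365,1, 0,0,0,0.067,-0.237,0.365,1, 0,0,0,0.067,-0.237,0.365,1]' 40
python3 - <<'E'
from look import *
for n in ['wrist','side','scene']: snap(n,n+'2.png')
E
```

```text
clock: 1.5
tcp_pos: [0.4475, -0.0189, 0.0788]
orientation: [1.903, 2.499, 0.001]
contact_force: [-0.1, -0.3, -0.2]
grip_width: 0.0853
```

View pics/wrist2.png

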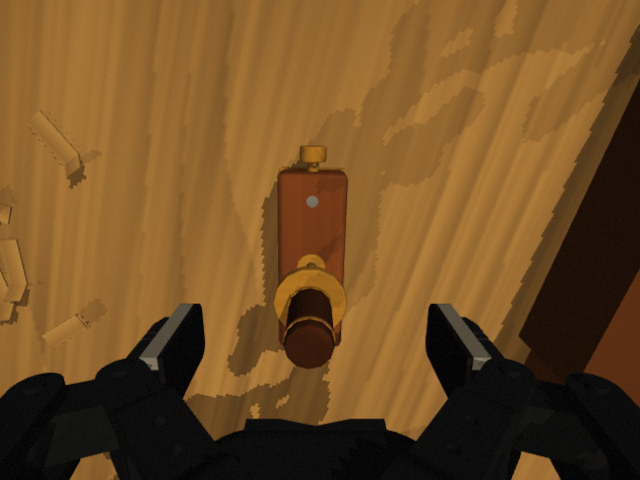

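View pics/scene2.png

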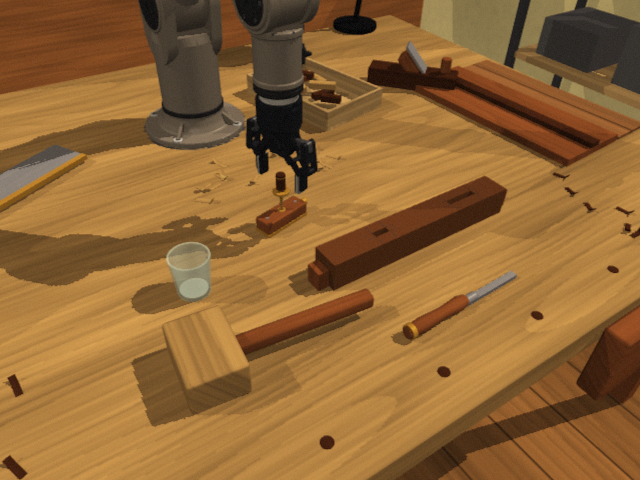

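```bash
python3 - <<'E'
from geo import *
o=r.get_obs();Rt=R.from_rotvec(o['orientation']).as_matrix()
for uv,z in [((309,345),.108),((312,200.5),.03),((312,262),.031)]:
    p=atz('wrist',uv,z,o); print(p.round(4),'tool',(Rt.T@(p-o['tcp_pos'])).round(4))
a=tri([('scene',(281,177)),])if 0 else None
E
```

```text
[ 0.4444 -0.0185  0.108 ] tool [ 0.0012 -0.0025 -0.0288]
[0.4357 0.0159 0.03  ] tool [ 0.0367 -0.0019  0.0492]
[ 0.4445 -0.0162  0.031 ] tool [ 0.0034 -0.002   0.0482]
```

```bash
python3 -m jog '[0,0,0,0.005,-0.01,0,0.6, 0,0,0,0.005,-0.01,0,0.4, 0,0,0,0.005,-0.01,0,0.25, 0,0,0,0.005,-0.01,0,0.2, 0,0,0,0.005,-0.01,0,0.1, 0,0,0,0.005,-0.01,0,0, 0,0,0,0.005,-0.01,0,0, 0,0,0,0.005,-0.01,0,0]' 40
python3 - <<'E'
from look import *
snap('wrist','w3.png')
E
```

```text
clock: 2.45
tcp_pos: [0.4451, -0.0186, 0.0792]
orientation: [1.903, 2.498, 0.002]
contact_force: [0.0, 0.4, 0.9]
grip_width: 0.017
```

View pics/w3.png

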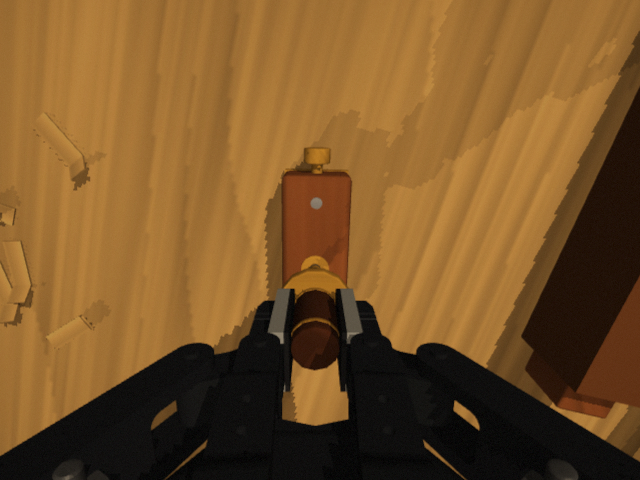

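The handle is gripped centrally at (315,345), and the stock is aligned with the tool's x axis. Next I'll lift and turn to match the leg.

```bash
python3 -m jog '[0,0,0,0,0,-0.1,0, 0,0,0,0,0,-0.2,0, 0,0,0,0,0,-0.35,0, 0,0,0.03,0,0,-0.5,0, 0,0,0.06,0,0,-0.5,0, 0,0,0.083,0,0,-0.5,0, 0,0,0.083,0,0,-0.5,0, 0,0,0.083,0,0,-0.5,0]' 40
python3 - <<'E'
from look import *
from geo import *
o=r.get_obs()
snap('wrist','w4.png')
Rt=R.from_rotvec(o['orientation']).as_matrix();print(Rt.round(3))
t=np.array([.6193,.0735,.179]);print('shift tool/0.2',(Rt.T@(t-o['tcp_pos'])/.2).round(4))
E
```

```text
clock: 3.3
tcp_pos: [0.4442, -0.0186, 0.1787]
orientation: [2.21, 2.232, 0.001]
contact_force: [0.8, 0.6, -2.8]
grip_width: 0.0166
[[-0.01   1.     0.001]
 [ 1.     0.01   0.   ]
 [ 0.     0.001 -1.   ]]
shift tool/0.2 [ 4.517e-01  8.799e-01 -7.000e-04]
```

View pics/w4.png

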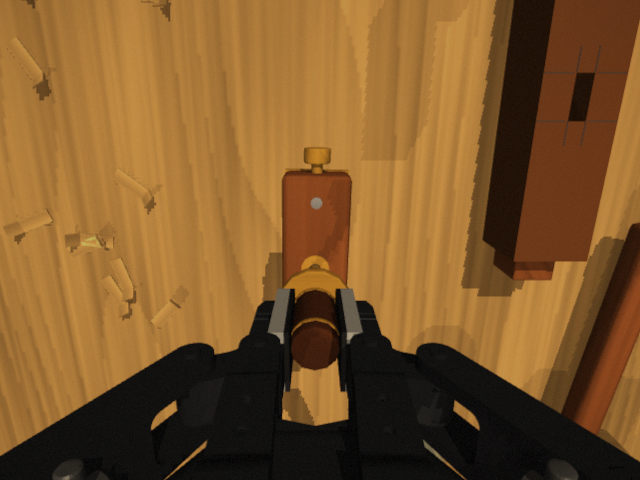

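```bash
python3 - <<'E'
import cv2
cv2.imwrite('pics/z4.png',cv2.resize(cv2.imread('pics/w4.png')[30:280,480:640],None,fx=2.4,fy=2.4,interpolation=2))
E
python3 - <<'E'
from geo import *
o=r.get_obs();Rt=R.from_rotvec(o['orientation']).as_matrix()
z0=o['tcp_pos'][2]-.0792
def T(uv,z): p=atz('wrist',uv,z,o); return p.round(4),(Rt.T@(p-o['tcp_pos'])).round(4)
print('mort',T((582.5,97),.055)); print('washer',T((315.5,262),z0+.031));print('screw',T((316.3,203),z0+.03));print('top',T((315.5,345),z0+.108))
print('corners',T((283,172),z0+.03),T((350.5,172),z0+.03))
for uv in [(555,0),(516,262),(640,0),(587,262)]: print('leg',T(uv,.055))
E
```

```text
mort (array([0.6202, 0.075 , 0.055 ]), array([0.0918, 0.1766, 0.1239]))
washer (array([ 0.4441, -0.0153,  0.1305]), array([ 0.0033, -0.0003,  0.0482]))
screw (array([0.4442, 0.0167, 0.1295]), array([0.0353, 0.0001, 0.0492]))
top (array([ 0.4439, -0.0176,  0.2075]), array([ 0.001 , -0.0004, -0.0288]))
corners (array([0.4272, 0.0324, 0.1295]), array([ 0.0511, -0.0167,  0.0492])) (array([0.4612, 0.0327, 0.1295]), array([0.0511, 0.0174, 0.0492]))
leg (array([0.5912, 0.1311, 0.055 ]), array([0.1482, 0.1482, 0.1239]))
leg (array([ 0.595 , -0.0414,  0.055 ]), array([-0.0244,  0.1502,  0.1239]))
leg (array([0.6439, 0.1316, 0.055 ]), array([0.1482, 0.2009, 0.1239]))
leg (array([ 0.6482, -0.0409,  0.055 ]), array([-0.0244,  0.2035,  0.1239]))
```

View pics/z4.png

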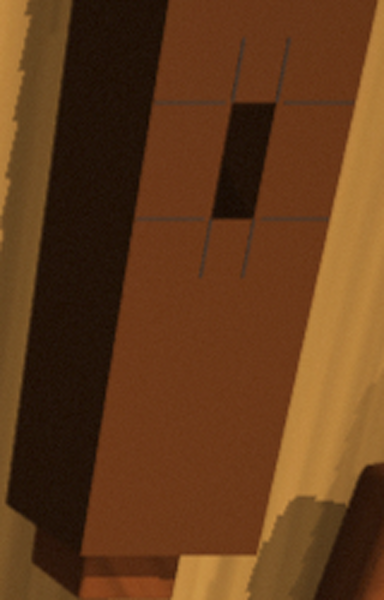

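```bash
python3 -m jog '[0,0,0,0.08,0.15,0,0, 0,0,0,0.16,0.33,0,0, 0,0,-0.003,0.25,0.5,0,0, 0,0,-0.003,0.33,0.68,0,0, 0,0,-0.003,0.41,0.82,0,0, 0,0,-0.003,0.4425,0.881,0,0, 0,0,-0.003,0.4425,0.881,0,0, 0,0,-0.003,0.4425,0.881,0.1,0, 0,0,-0.003,0.4425,0.881,0.15,0, 0,0,-0.003,0.4425,0.881,0.15,0]' 40
python3 - <<'E'
from look import *
for n in ['wrist','side','scene']: snap(n,n+'5.png')
import cv2
import numpy as np
a=cv2.resize(cv2.imread('pics/scene5.png')[90:270,290:530],None,fx=3,fy=3,interpolation=2);cv2.imwrite('pics/zs5.png',a)
a=cv2.resize(cv2.imread('pics/side5.png')[180:400,140:400],None,fx=2.7,fy=2.7,interpolation=2);cv2.imwrite('pics/zd5.png',a)
E
```

```text
clock: 4.35
tcp_pos: [0.6175, 0.0707, 0.1468]
orientation: [-2.198, -2.242, 0.005]
contact_force: [-0.2, -0.0, -1.9]
grip_width: 0.0168
```

View pics/wrist5.png

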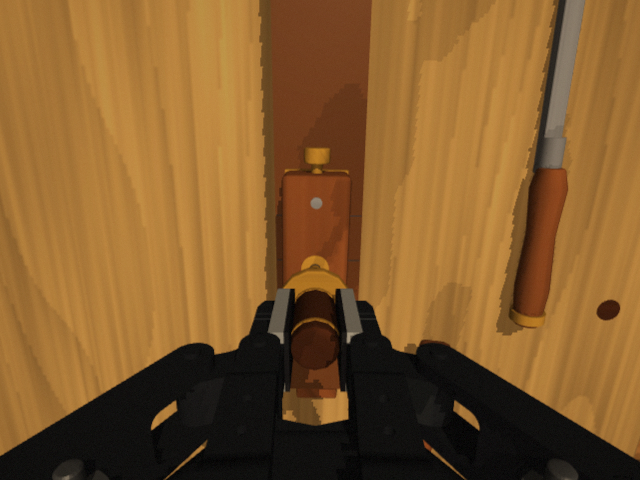

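View pics/zs5.png

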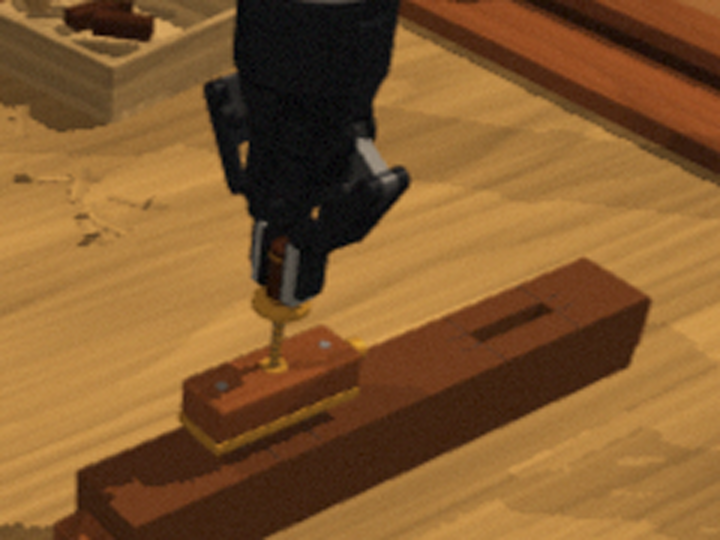

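View pics/zd5.png

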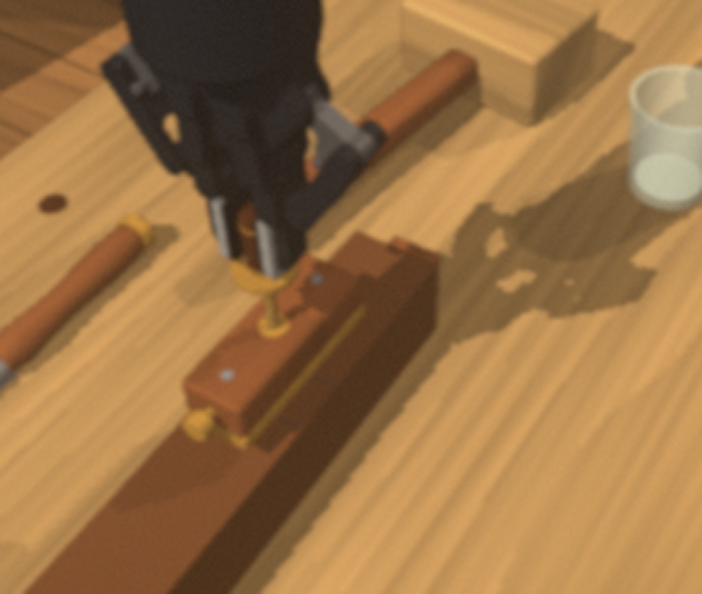

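```bash
python3 - <<'E'
import cv2
cv2.imwrite('pics/z5.png',cv2.resize(cv2.imread('pics/wrist5.png')[90:290,240:400],None,fx=3,fy=3,interpolation=2))
E
```

```text
(no output)
```

View pics/z5.png

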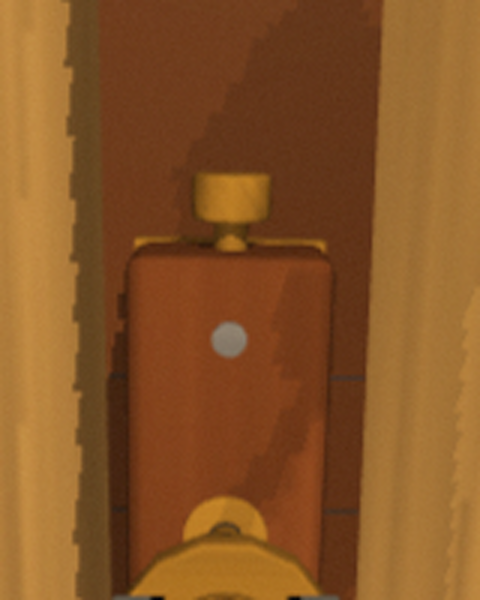

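```bash
python3 - <<'E'
from geo import *
o=r.get_obs();Rt=R.from_rotvec(o['orientation']).as_matrix()
z0=o['tcp_pos'][2]-.0792; print(o['tcp_pos'],z0)
def T(u,v,z): p=atz('wrist',(u/3+240,v/3+90),z,o); return p.round(4),(Rt.T@(p-o['tcp_pos'])).round(4)
for v,l,rr in [(0,98,383),(300,105,372),(590,110,357),(377,110,367),(511,111,361)]: 
    a,b=T(l,v,.055),T(rr,v,.055);print(v,a,b,'mid',(a[1]+b[1])/2)
print('sole',T(133,241,z0+.003),T(327,241,z0+.003)); print('stock',T(130,255,z0+.03),T(331,255,z0+.03)); print('screw',T(229,340,z0+.03)); print('washer',T(225,520,z0+.031))
E
```

```text
[0.61975899 0.07135685 0.14945097] 0.07025096711293093
0 (array([0.5927, 0.1644, 0.055 ]), array([ 0.0936, -0.0254,  0.0944])) (array([0.6485, 0.1655, 0.055 ]), array([0.0936, 0.0304, 0.0945])) mid [0.0936  0.0025  0.09445]
300 (array([0.5935, 0.1055, 0.055 ]), array([ 0.0347, -0.0258,  0.0944])) (array([0.6496, 0.1066, 0.055 ]), array([0.0347, 0.0304, 0.0945])) mid [0.0347  0.0023  0.09445]
590 (array([0.5939, 0.0394, 0.055 ]), array([-0.0315, -0.0266,  0.0944])) (array([0.65  , 0.0404, 0.055 ]), array([-0.0315,  0.0295,  0.0945])) mid [-0.0315   0.00145  0.09445]
377 (array([0.5944, 0.0889, 0.055 ]), array([ 0.0181, -0.0252,  0.0944])) (array([0.6495, 0.09  , 0.055 ]), array([0.0181, 0.03  , 0.0945])) mid [0.0181  0.0024  0.09445]
511 (array([0.5943, 0.0584, 0.055 ]), array([-0.0124, -0.0258,  0.0944])) (array([0.6499, 0.0595, 0.055 ]), array([-0.0125,  0.0297,  0.0945])) mid [-0.01245  0.00195  0.09445]
sole (array([0.6008, 0.12  , 0.0733]), array([ 0.049 , -0.0181,  0.0762])) (array([0.6379, 0.1207, 0.0733]), array([0.049 , 0.019 , 0.0762]))
stock (array([0.6024, 0.1207, 0.1003]), array([ 0.0496, -0.0165,  0.0492])) (array([0.6362, 0.1213, 0.1003]), array([0.0496, 0.0173, 0.0492]))
screw (array([0.6193, 0.1065, 0.1003]), array([0.0351, 0.0002, 0.0492]))
washer (array([0.6193, 0.0739, 0.1013]), array([ 0.0025, -0.0005,  0.0482]))
```

```bash
python3 -m jog '[0,0,0,0.015,0.008,0.01,0, 0,0,0,0.015,0.008,0.03,0, 0,0,0,0.015,0.008,0.05,0, 0,0,0,0.015,0.008,0.06,0, 0,0,0,0.015,0.008,0.06,0, 0,0,0,0.015,0.008,0.06,0, 0,0,0,0.015,0.008,0.06,0]' 40
python3 - <<'E'
from look import *
snap('wrist','w6.png'); o=r.get_obs(); print(o['tcp_pos'],o['contact_force'],o['moment'])
import cv2
for n in ['side','scene']: snap(n,n+'6.png')
a=cv2.resize(cv2.imread('pics/scene6.png')[170:260,330:440],None,fx=5,fy=5,interpolation=2);cv2.imwrite('pics/zs6.png',a)
cv2.imwrite('pics/z6.png',cv2.resize(cv2.imread('pics/w6.png')[90:290,240:400],None,fx=3,fy=3,interpolation=2))
E
```

```text
clock: 5.2
tcp_pos: [0.6214, 0.0744, 0.1375]
orientation: [2.199, 2.242, 0.002]
contact_force: [-0.1, -0.2, -3.9]
grip_width: 0.0165
[0.6214476  0.07439596 0.137609  ] [-0.22311095 -0.42300489 -2.69011862] [0.00377557 0.045172   0.00435306]
```

View pics/z6.png

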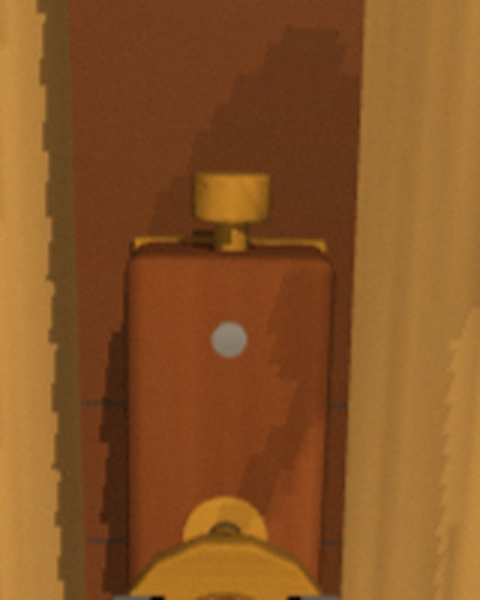

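View pics/zs6.png

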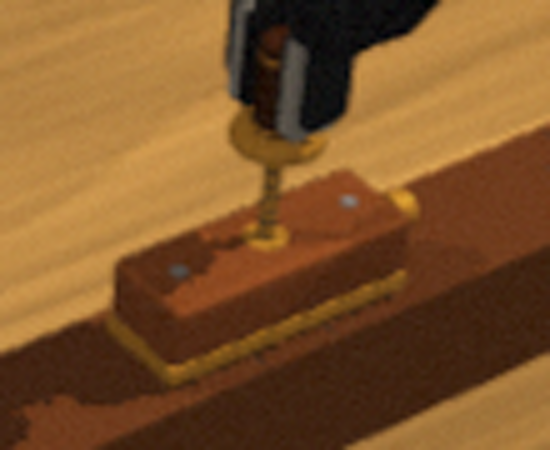

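The earlier correction used a pose read after the arm had settled, so it overshot. I'll recompute from this settled frame, where the leg edges at row 240 are at about 74 and 356, and the sole's at 133 and 327.

```bash
python3 - <<'E'
from geo import *
o=r.get_obs();Rt=R.from_rotvec(o['orientation']).as_matrix()
z0=o['tcp_pos'][2]-.0792; print(o['tcp_pos'],z0)
def T(u,v,z): p=atz('wrist',(u/3+240,v/3+90),z,o); return p.round(4),(Rt.T@(p-o['tcp_pos'])).round(4)
for v,l,rr in [(0,68,365),(240,74,356),(405,80,348),(541,83,342)]: 
    a,b=T(l,v,.055),T(rr,v,.055);print(v,a[0],b[0],'midtool',((a[1]+b[1])/2).round(4))
print('sole',T(133,241,z0+.003),T(327,241,z0+.003)); 
E
```

```text
[0.62142087 0.07442244 0.13761116] 0.05841116237381362
0 [0.5901 0.1664 0.055 ] [0.6453 0.1675 0.055 ] midtool [ 0.0926 -0.0021  0.0826]
240 [0.5904 0.1223 0.055 ] [0.6459 0.1234 0.055 ] midtool [ 0.0485 -0.0025  0.0826]
405 [0.591  0.0888 0.055 ] [0.646  0.0898 0.055 ] midtool [ 0.0149 -0.0028  0.0826]
541 [0.5911 0.0589 0.055 ] [0.6463 0.0599 0.055 ] midtool [-0.015  -0.0032  0.0826]
sole (array([0.6025, 0.123 , 0.0614]), array([ 0.049 , -0.0181,  0.0762])) (array([0.6396, 0.1238, 0.0614]), array([0.049 , 0.019 , 0.0762]))
```

```bash
python3 -m jog '[0,0,-0.003,0.005,-0.017,0,0, 0,0,-0.003,0.005,-0.017,0,0, 0,0,-0.003,0.005,-0.017,0,0, 0,0,-0.003,0.005,-0.017,0,0, 0,0,-0.003,0.005,-0.017,0,0, 0,0,-0.003,0.005,-0.017,0,0]' 40
python3 - <<'E'
from look import *
from geo import *
snap('wrist','w7.png'); o=r.get_obs(); print(o['tcp_pos'],o['contact_force'],o['moment'])
import cv2
cv2.imwrite('pics/z7.png',cv2.resize(cv2.imread('pics/w7.png')[90:290,240:400],None,fx=3,fy=3,interpolation=2))
E
```

```text
clock: 5.95
tcp_pos: [0.618, 0.0753, 0.1376]
orientation: [2.189, 2.252, 0.002]
contact_force: [-0.9, 0.0, -2.6]
grip_width: 0.0165
[0.61803135 0.07533609 0.13757141] [-0.06764779 -0.85463976 -2.68948212] [-0.03087175  0.06630316  0.01357918]
```

View pics/z7.png

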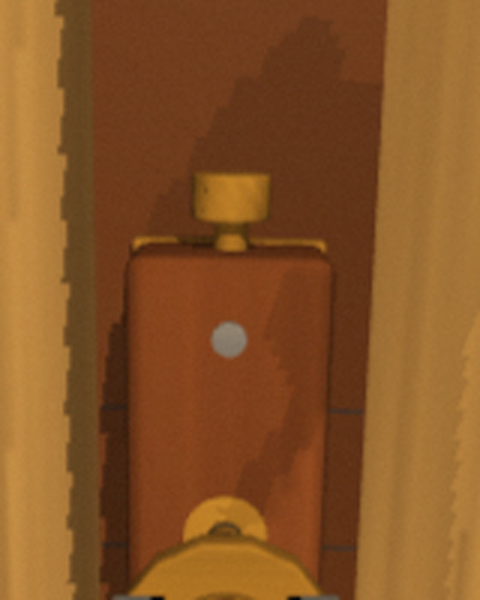

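The leg and gauge are now centred to within about 0.7 mm: leg mid-line at about 231 in the crop, gauge at 226–230. Next I'll lower slowly until the sole touches.

```bash
python3 -m jog '[0,0,0,0,0.0025,0.005,0, 0,0,0,0,0.0025,0.01,0, 0,0,0,0,0.0025,0.014,0, 0,0,0,0,0.0025,0.017,0, 0,0,0,0,0.0025,0.02,0, 0,0,0,0,0.0025,0.023,0, 0,0,0,0,0.0025,0.023,0, 0,0,0,0,0.0025,0.023,0]' 40
python3 - <<'E'
from look import *
o=r.get_obs(); print(o['tcp_pos'],o['contact_force'],o['moment'])
E
```

```text
clock: 6.8
tcp_pos: [0.6186, 0.0754, 0.1331]
orientation: [2.188, 2.252, 0.002]
contact_force: [-0.6, -0.9, -0.1]
grip_width: 0.0164
[0.6186022  0.07535061 0.13312046] [-0.62080519 -0.9125375  -0.11914581] [-0.02133836  0.23280108  0.0137571 ]
```

The force has come off (-2.7 to -0.1 N), so the sole is down. Next I'll push the rod in small steps, first past the 2 mm mark where a miss would show as contact.

```bash
python3 -m jog '[0,0,0,0,0,0.006,0, 0,0,0,0,0,0.012,0, 0,0,0,0,0,0.016,0, 0,0,0,0,0,0.016,0]' 40; python3 -m jog '[0,0,0,0,0,0.006,0, 0,0,0,0,0,0.012,0, 0,0,0,0,0,0.016,0, 0,0,0,0,0,0.016,0]' 40
python3 - <<'E'
from look import *
import cv2
o=r.get_obs(); print(o['tcp_pos'],o['contact_force'],o['moment'])
for n in ['wrist','side','scene']: snap(n,n+'8.png')
a=cv2.resize(cv2.imread('pics/scene8.png')[170:260,330:440],None,fx=4,fy=4,interpolation=2)
b=cv2.resize(cv2.imread('pics/side8.png')[240:330,190:280],None,fx=4,fy=4,interpolation=2)
cv2.imwrite('pics/z8.png',cv2.hconcat([a,b]))
E
```

```text
clock: 7.2
tcp_pos: [0.6186, 0.0754, 0.1297]
orientation: [2.189, 2.252, 0.002]
contact_force: [-0.1, 0.0, -1.3]
grip_width: 0.0169
clock: 7.6
tcp_pos: [0.6186, 0.0753, 0.1263]
orientation: [2.189, 2.252, 0.002]
contact_force: [-0.1, 0.2, -1.9]
grip_width: 0.0166
[0.61861071 0.07533503 0.12626331] [-0.10630192  0.22772752 -1.88950991] [-0.04267286  0.07946227  0.01826663]
```

View pics/z8.png

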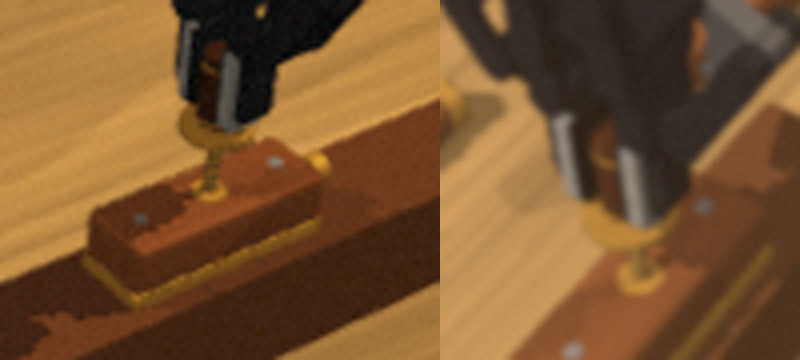

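```bash
python3 - <<'E'
import cv2,numpy as np
a=cv2.imread('pics/wrist0.png')[98:150,225:277]
a=np.clip(a.astype(float)*2,0,255).astype('uint8')
b=cv2.imread('pics/w1.png')[110:190,520:600]; b=np.clip(b.astype(float)*2,0,255).astype('uint8')
cv2.imwrite('pics/zm.png',cv2.hconcat([cv2.resize(a,(400,400),interpolation=2),cv2.resize(b,(400,400),interpolation=2)]))
g=cv2.cvtColor(cv2.imread('pics/wrist0.png'),6); 
for v in (110,115,122,128,134,140): print(v,g[v,230:262].tolist())
E
```

```text
110 [63, 64, 62, 65, 61, 64, 61, 65, 40, 13, 14, 13, 14, 11, 16, 29, 33, 35, 35, 33, 32, 33, 33, 52, 62, 66, 61, 68, 65, 66, 64, 66]
115 [63, 65, 63, 63, 65, 64, 63, 65, 48, 26, 22, 16, 19, 13, 16, 27, 33, 33, 32, 36, 32, 36, 34, 48, 59, 65, 64, 64, 66, 64, 66, 65]
122 [62, 61, 63, 62, 63, 63, 64, 63, 63, 36, 21, 23, 16, 15, 17, 25, 34, 31, 35, 37, 34, 34, 35, 38, 55, 64, 65, 63, 63, 66, 63, 66]
128 [63, 60, 64, 62, 66, 63, 63, 63, 63, 46, 26, 21, 20, 19, 14, 17, 30, 32, 32, 35, 33, 33, 33, 35, 50, 62, 61, 65, 64, 65, 65, 63]
134 [65, 62, 65, 65, 62, 63, 65, 63, 62, 55, 30, 23, 19, 21, 21, 16, 28, 33, 36, 33, 33, 32, 35, 36, 45, 61, 64, 64, 64, 65, 64, 66]
140 [62, 64, 64, 64, 64, 61, 62, 66, 62, 61, 38, 23, 18, 22, 21, 20, 33, 51, 58, 57, 50, 45, 44, 38, 35, 58, 64, 65, 62, 64, 63, 63]
```

View pics/zm.png

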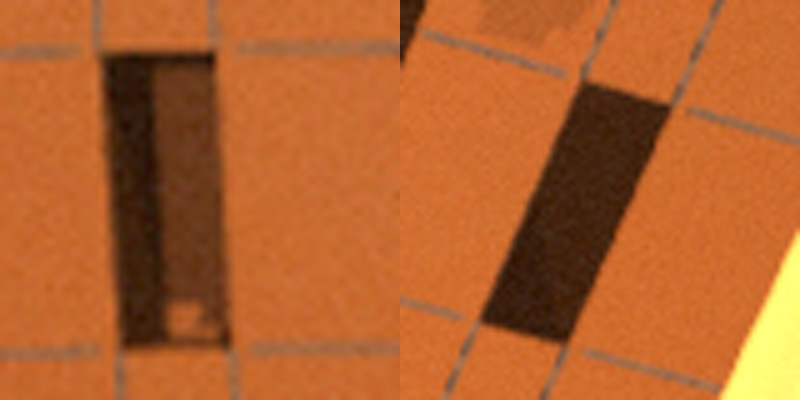

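From the first wrist view, the floor edge at 245.0 px and the mouth edges at 238.9 and 253.7 px give a depth of about 28 ± 3 mm. The rod tip is now about 6 mm below the face. I'll go to about 19 mm, then probe in small steps.

```bash
python3 -m jog '[0,0,0,0,0,0.008,0, 0,0,0,0,0,0.016,0, 0,0,0,0,0,0.023,0, 0,0,0,0,0,0.023,0]' 40;  python3 -m jog '[0,0,0,0,0,0.008,0, 0,0,0,0,0,0.016,0, 0,0,0,0,0,0.023,0, 0,0,0,0,0,0.023,0]' 40; python3 -m jog '[0,0,0,0,0,0.008,0, 0,0,0,0,0,0.016,0, 0,0,0,0,0,0.02,0, 0,0,0,0,0,0.02,0]' 40
```

```text
clock: 8.15
tcp_pos: [0.6186, 0.0753, 0.1214]
orientation: [2.189, 2.252, 0.002]
contact_force: [0.2, -0.8, -1.4]
grip_width: 0.0166
clock: 8.55
tcp_pos: [0.6186, 0.0754, 0.1165]
orientation: [2.189, 2.252, 0.002]
contact_force: [0.7, 0.0, -2.2]
grip_width: 0.0163
clock: 8.95
tcp_pos: [0.6187, 0.0754, 0.1123]
orientation: [2.188, 2.252, 0.002]
contact_force: [0.4, -0.4, -2.1]
grip_width: 0.0168
```

```bash
python3 -m jog '[0,0,0,0,0,0.004,0, 0,0,0,0,0,0.008,0, 0,0,0,0,0,0.012,0, 0,0,0,0,0,0.012,0]' 40
```

```text
clock: 9.35
tcp_pos: [0.6187, 0.0754, 0.1098]
orientation: [2.188, 2.252, 0.002]
contact_force: [-0.4, 0.6, -1.4]
grip_width: 0.0169
```

```bash
python3 -m jog '[0,0,0,0,0,0.003,0, 0,0,0,0,0,0.005,0, 0,0,0,0,0,0.005,0]' 40
```

```text
clock: 9.65
tcp_pos: [0.6186, 0.0754, 0.1087]
orientation: [2.188, 2.252, 0.002]
contact_force: [0.1, -0.4, 0.1]
grip_width: 0.017
```

```bash
python3 -m jog '[0,0,0,0,0,0.0025,0, 0,0,0,0,0,0.0025,0, 0,0,0,0,0,0.0025,0]' 40
```

```text
clock: 9.95
tcp_pos: [0.6187, 0.0754, 0.1082]
orientation: [2.188, 2.252, 0.002]
contact_force: [0.1, -0.3, -0.6]
grip_width: 0.0166
```

```bash
python3 -m jog '[0,0,0,0,0,0.0025,0, 0,0,0,0,0,0.0025,0, 0,0,0,0,0,0.0025,0]' 40
```

```text
clock: 10.25
tcp_pos: [0.6187, 0.0754, 0.1076]
orientation: [2.188, 2.252, 0.002]
contact_force: [0.1, 0.4, -2.1]
grip_width: 0.0166
```

```bash
python3 -m jog '[0,0,0,0,0,0.003,0, 0,0,0,0,0,0.003,0, 0,0,0,0,0,0.003,0]' 40
```

```text
clock: 10.55
tcp_pos: [0.6187, 0.0753, 0.107]
orientation: [2.188, 2.252, 0.002]
contact_force: [0.4, -0.6, -0.5]
grip_width: 0.0168
```

```bash
python3 -m jog '[0,0,0,0,0,0.003,0, 0,0,0,0,0,0.003,0, 0,0,0,0,0,0.003,0]' 40
```

```text
clock: 10.85
tcp_pos: [0.6187, 0.0753, 0.1063]
orientation: [2.188, 2.252, 0.002]
contact_force: [0.4, -0.3, -0.0]
grip_width: 0.0165
```

```bash
python3 -m jog '[0,0,0,0,0,0.003,0, 0,0,0,0,0,0.003,0, 0,0,0,0,0,0.003,0]' 40
```

```text
clock: 11.15
tcp_pos: [0.6186, 0.0754, 0.1056]
orientation: [2.189, 2.252, 0.002]
contact_force: [-0.2, -0.4, -0.3]
grip_width: 0.0167
```

```bash
python3 -m jog '[0,0,0,0,0,0.0025,0, 0,0,0,0,0,0.0025,0, 0,0,0,0,0,0.0025,0]' 40
```

```text
clock: 11.45
tcp_pos: [0.6187, 0.0754, 0.1051]
orientation: [2.188, 2.252, 0.002]
contact_force: [-0.2, 0.6, -0.2]
grip_width: 0.0166
```

```bash
python3 -m jog '[0,0,0,0,0,0.0025,0, 0,0,0,0,0,0.0025,0, 0,0,0,0,0,0.0025,0]' 40
```

```text
clock: 11.75
tcp_pos: [0.6187, 0.0754, 0.1046]
orientation: [2.188, 2.252, 0.002]
contact_force: [0.4, 0.4, 0.8]
grip_width: 0.0169
```

```bash
python3 - <<'E'
from look import *
import numpy as np
print(np.mean([ (r.grab_frame('side'),r.get_obs()['contact_force'])[1] for _ in range(6)],0))
E
python3 -m jog '[0,0,0,0,0,0.002,0, 0,0,0,0,0,0.002,0, 0,0,0,0,0,0.002,0]' 40
python3 - <<'E'
from look import *
import numpy as np
print(np.mean([ (r.grab_frame('side'),r.get_obs()['contact_force'])[1] for _ in range(6)],0))
E
```

```text
[-0.04758749  0.22613624 -0.04512009]
clock: 12.35
tcp_pos: [0.6186, 0.0753, 0.1041]
orientation: [2.189, 2.252, 0.002]
contact_force: [-0.1, -0.0, 0.0]
grip_width: 0.0169
[-0.16210687 -0.03276685  0.58176716]
```

```bash
cat > f.py <<'E'
from look import *
import numpy as np
print(np.mean([ (r.grab_frame('side'),r.get_obs()['contact_force'][2])[1] for _ in range(4)],0), r.get_obs()['tcp_pos'])
E
python3 -m jog '[0,0,0,0,0,0.002,0, 0,0,0,0,0,0.002,0]' 40|grep force; python3 f.py
```

```text
contact_force: [-0.3, 0.2, -0.0]
0.09558633900065701 [0.61864879 0.07537247 0.10372689]
```

```bash
python3 -m jog '[0,0,0,0,0,0.002,0, 0,0,0,0,0,0.002,0]' 40|grep force; python3 f.py
```

```text
contact_force: [-0.2, -0.3, 0.3]
1.245723223436129 [0.61866809 0.07533974 0.10336847]
```

```bash
python3 -m jog '[0,0,0,0,0,0.002,0, 0,0,0,0,0,0.002,0]' 40|grep force; python3 f.py
```

```text
contact_force: [-1.3, 0.3, 2.6]
3.883303180969299 [0.61868401 0.07538629 0.10315955]
```

```bash
python3 -m jog '[0,0,0,0,0,0.0015,0, 0,0,0,0,0,0.0015,0]' 40|grep force; python3 f.py
```

```text
contact_force: [-1.8, 0.7, 6.0]
5.0173407992352015 [0.61871636 0.07538557 0.10306442]
```

The rod has bottomed: force rose from about 0 to 5 N over the last 0.7 mm of command, at a depth of about 29 mm, which agrees with the visual estimate. I'll release now.

```bash
python3 -m jog '[0,0,0,0,0,0,0.35, 0,0,0,0,0,0,0.5, 0,0,0,0,0,0,0.8, 0,0,0,0,0,0,1, 0,0,0,0,0,0,1, 0,0,0,0,0,0,1, 0,0,0,0,0,0,1]' 40
python3 - <<'E'
from look import *
import cv2
for n in ['wrist','side','scene']: snap(n,n+'9.png')
a=cv2.resize(cv2.imread('pics/scene9.png')[160:260,330:440],None,fx=3.6,fy=3.6,interpolation=2)
b=cv2.resize(cv2.imread('pics/side9.png')[240:340,180:290],None,fx=3.6,fy=3.6,interpolation=2)
cv2.imwrite('pics/z9.png',cv2.hconcat([a,b]))
E
```

```text
clock: 14.95
tcp_pos: [0.6187, 0.0754, 0.103]
orientation: [2.188, 2.252, 0.002]
contact_force: [-0.0, -0.5, 0.3]
grip_width: 0.0855
```

View pics/z9.png

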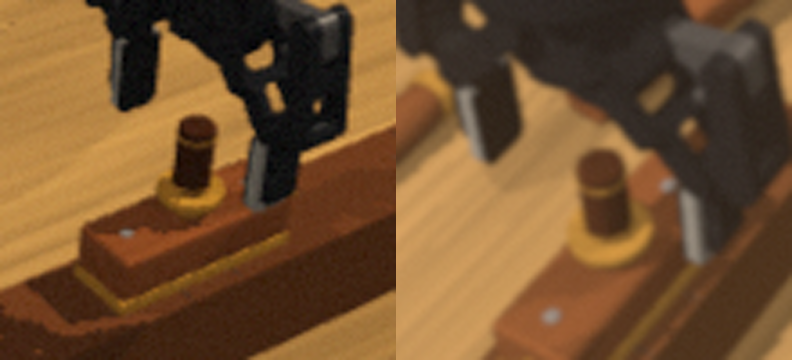

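View pics/wrist9.png

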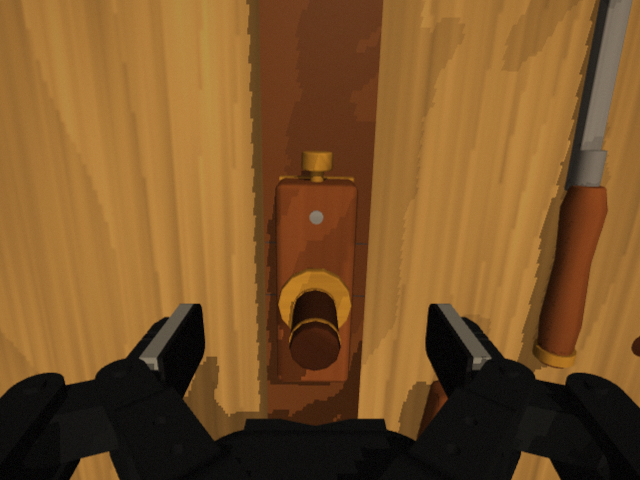

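The gauge stands upright with the rod down, and the fingers are clear of the handle (309–340, 345). To be sure that opening didn't draw the rod up, I'll tap the handle's top gently with shut fingers.

```bash
python3 -m jog '[0,0,0,0,0,-0.1,1, 0,0,0,0,0,-0.2,1, 0,0,0,0,0,-0.3,1, 0,0,0,0,0,-0.3,0.5, 0,0,0,0,0,-0.3,0, 0,0,0,0,0,-0.3,0, 0,0,0,0,0,-0.3,0, 0,0,0,0,0,-0.3,0, 0,0,0,0,0,-0.3,0, 0,0,0,0,0,-0.3,0]' 30
python3 f.py; python3 - <<'E'
from look import *
import cv2
for n in ['wrist','scene']: snap(n,n+'10.png')
a=cv2.imread('pics/wrist10.png')[120:480,140:500]
b=cv2.resize(cv2.imread('pics/scene10.png')[140:260,330:450],(360,360),interpolation=2)
cv2.imwrite('pics/z10.png',cv2.hconcat([a,b]))
E
```

```text
clock: 16.1
tcp_pos: [0.6185, 0.0754, 0.1628]
orientation: [2.189, 2.252, 0.002]
contact_force: [0.6, -0.4, 1.0]
grip_width: 0.0
-0.17089895826629425 [0.61861923 0.075344   0.16306473]
```

View pics/z10.png

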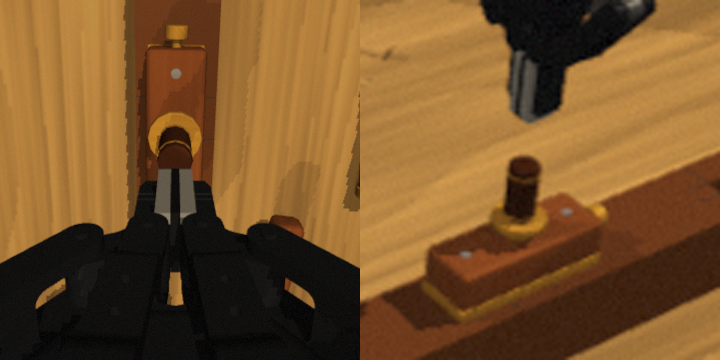

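```bash
python3 -m jog '[0,0,0,0,0,0.04,0, 0,0,0,0,0,0.08,0, 0,0,0,0,0,0.11,0, 0,0,0,0,0,0.135,0, 0,0,0,0,0,0.135,0, 0,0,0,0,0,0.135,0]' 30|grep force; python3 f.py
```

```text
contact_force: [0.8, 0.6, 0.3]
0.668645721698796 [0.61891148 0.07543218 0.13645956]
```

```bash
python3 -m jog '[0,0,0,0,0,0.004,0, 0,0,0,0,0,0.008,0, 0,0,0,0,0,0.008,0]' 30|grep force; python3 f.py
```

```text
contact_force: [0.7, -0.3, -0.0]
-0.010652958518052452 [0.61891473 0.07542842 0.13485845]
```

```bash
python3 -m jog '[0,0,0,0,0,0.002,0, 0,0,0,0,0,0.004,0, 0,0,0,0,0,0.004,0]' 30|grep force; python3 f.py
```

```text
contact_force: [0.1, -0.5, -0.6]
-0.06425790328574606 [0.61896723 0.07544289 0.13407001]
```

```bash
python3 -m jog '[0,0,0,0,0,0.002,0, 0,0,0,0,0,0.004,0, 0,0,0,0,0,0.004,0]' 30|grep force; python3 f.py
```

```text
contact_force: [-1.1, -0.2, -0.2]
0.14020932255634555 [0.6189546  0.07540197 0.13325839]
```

```bash
python3 -m jog '[0,0,0,0,0,0.0025,0, 0,0,0,0,0,0.0025,0]' 30|grep force; python3 f.py
```

```text
contact_force: [-0.2, -0.1, -0.1]
-0.013929200202229708 [0.61894673 0.07541392 0.13273981]
```

```bash
python3 -m jog '[0,0,0,0,0,0.002,0, 0,0,0,0,0,0.002,0]' 30|grep force; python3 f.py
```

```text
contact_force: [-0.5, 0.1, 0.7]
0.220302361217205 [0.61898054 0.07541247 0.13237081]
```

```bash
python3 -m jog '[0,0,0,0,0,0.002,0, 0,0,0,0,0,0.002,0]' 30|grep force; python3 f.py
```

```text
contact_force: [0.3, -0.9, 0.5]
0.46576225928284604 [0.61902454 0.07543761 0.13202703]
```

```bash
python3 -m jog '[0,0,0,0,0,0.002,0, 0,0,0,0,0,0.002,0]' 30|grep force; python3 f.py
```

```text
contact_force: [-0.9, -1.1, 3.8]
3.4053032848720934 [0.61916967 0.07541957 0.1318908 ]
```

Contact comes at 0.132 m, as predicted, and stiffens at once to 3.4 N. That is well over the 1.2 N drag, so the rod is on the bottom. Now I'll retract.

```bash
python3 -m jog '[0,0,0,0,0,-0.03,0, 0,0,0,0,0,-0.1,0, 0,0,0,0,0,-0.25,0, 0,0,0,0,0,-0.45,0, 0,0,0,0,0,-0.6,0, 0,0,0,0,0,-0.6,0, 0,0,0,0,0,-0.6,0]' 30
python3 - <<'E'
from look import *
import cv2
for n in ['wrist','scene','side']: snap(n,n+'11.png')
cv2.imwrite('pics/z11.png',cv2.hconcat([cv2.resize(cv2.imread('pics/scene11.png')[150:270,320:450],(390,360),interpolation=2),cv2.resize(cv2.imread('pics/side11.png')[230:350,180:310],(390,360),interpolation=2)]))
E
```

```text
clock: 21.0
tcp_pos: [0.6191, 0.0755, 0.2533]
orientation: [2.187, 2.251, 0.007]
contact_force: [-0.9, -0.4, 0.2]
grip_width: -0.0001
```

View pics/z11.png

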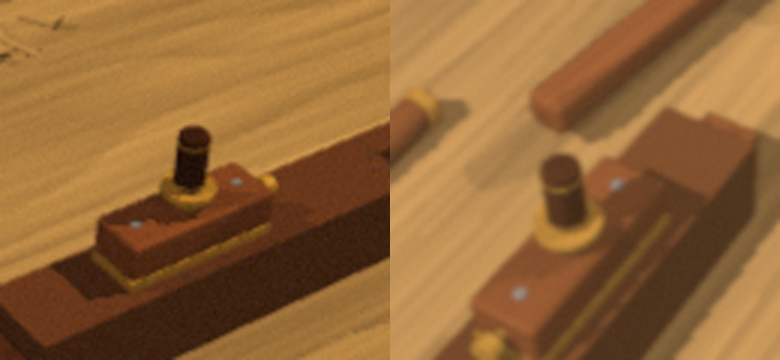

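View pics/scene11.png

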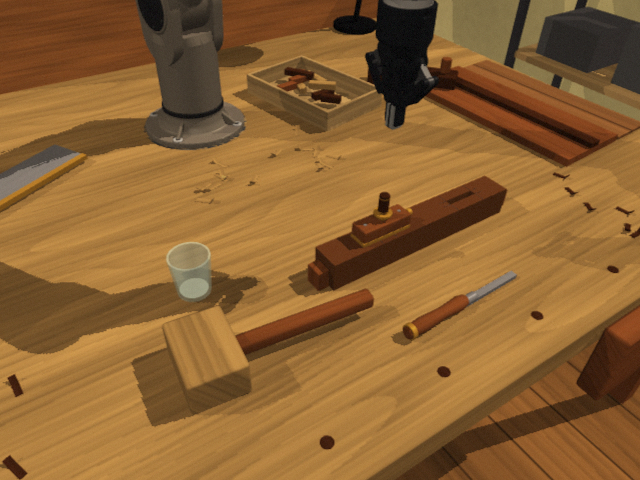

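The gauge stands alone and flat on the leg, with its handle at (384,203) and rod down. The mallet, chisel and glass are where they were, and the arm is clear, so I'm handing in.

```bash
python3 -c "from bench import r; print(r.hand_in())"
```

```text
the job is handed in; nothing more can be done
None
```

The gauge is standing by itself over the short mortise, with its sole on the leg and the rod on the bottom. By my estimate the mortise is about 29 mm deep. I handed the job in at about 21 s, and no verdict was reported.

- **Placing:** I carried the gauge by its handle, turned it to match the leg and set it down. One sideways correction overshot by about 3 mm because I paired a picture with a later arm pose. I spotted that and corrected it before touching the leg.
- **Rod on the bottom:** Force rose to about 5 N (highest reading 6 N) when the rod stopped. After letting go, I tapped the handle's top. It was at the expected height and met about 3.4 N straight away, well above the 1.2 N drag, so the rod had not drawn up.
- **Depth:** The rod's travel gives about 29 mm. The first camera picture gave about 28 mm, give or take 3 mm. Read the gauge itself for the exact figure.
- **Final pictures:** The gauge looks upright and flat on the leg, and the arm is clear. The mallet, chisel and glass look unmoved. I judged flatness and the other tools by eye only. Force readings were noisy by about 1 N.

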